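Open the abrasive tank for refilling

TASK

The wide powder tank of the air abrasive is due for a refill: unscrew its filler cap by turning it anticlockwise (seen from above) about a fifth of a turn, lift it straight out without forcing it, and set it down gently, grip bar up, on the floor of the open steel tray. Leave the cap of the slim tank in place.

Things in the scene. Friction and masses are not known exactly. Their poses are not given: they have to be found in the camera images.
- tank_wide: The wider of two round grey tanks fixed to the bench: drum 116 mm across (the slim one 74 mm), equally high. Origin: centre of its underside; z up; x points to the brass hose union on its side. Aluminium filler neck centred on top, 62 mm across, rim 106 mm above the origin. The cap's ears pass its lip only when the cap's x is parallel (either way) to the tank's x, within about 15 degrees.
- cap_wide: Cap on the wide tank, 0.14 kg. Metal disc 66 mm across, 8 thick; origin: centre of its underside, z up. Black grip bar along x, 48 mm long, 14 thick, 8 to 38 mm above the origin. Steel ears along x reach 14 mm below it; it stands on them. Closed, its x lies 68 to 82 degrees clockwise of the tank's x; it turns easily, 75 degrees anticlockwise in one grasp frees it; end stop at about 90.
- cap_slim: The cap of the slim tank (drum 74 mm across), of the same form, size and height as the other. To be left in place. Origin at the centre of its disc's underside.
- tray: Open steel tray fixed to the bench, 160 (x) by 180 (y) mm outside, walls 5 mm thick, 25 mm high in all, floor 5 mm thick and empty. Origin: centre of its underside; z up. The cap's origin is 19 mm above it when the cap stands on the floor.

How it is judged:
By the outcome, as a careful person would: the job done as asked, in the order asked, and still so for the second after the job is handed in, with the robot touching nothing.
It also fails if it takes over 43 s, if anything falls off the work surface, if the arm or the gripper's body presses on something with over 40 N, if the wrist force passes 120 N, or if a joint passes its speed limit or range.

ROBOT

A 6-joint arm with a two-finger parallel gripper is mounted at the origin on a cart in front of the work surface, level with it; the furniture and walls round the work are solid. World frame = base frame: x ahead of the robot, y to its left, z up, the work surface at z = 0. Lengths are in mm, angles in degrees, forces in N, time in s.
With the tool pointing down it reaches from about 300 to 850 mm from the base axis. Payload 4.2 kg.
Tool frame: the origin (TCP) lies midway between the tips of the shut fingers; the grasp point (between the pads) lies 19 mm behind it; z points along the fingers, y is the line along which they close (so a half turn about z gives the same grasp; the last joint's range is limited). The gripper opens to 91 mm and grips with 3 to 60 N. Pads are 32 mm wide; open, the fingers measure 118 mm over their backs; the gripper's body (76 mm by 178 mm) begins 60 mm behind the grasp point.
Start: joints at [-75.802, 18.312, 89.639, -0, 72.044, -1.146], TCP at [152.154, -554.52, 213.976] pointing down, gripper open.
Joint ranges: [-177.97, 177.97], [-48.28, 115.42], [12.27, 149.76], [-77.06, 257.06], [2.81, 150.46], [-146.56, 146.56]. Speed limits (degrees/s): [147.25, 147.25, 180, 180, 180, 180].

INTERFACE

Orientations are given as [roll, pitch, yaw] about the fixed x, y, z axes, in that order (R = Rz(yaw) Ry(pitch) Rx(roll)).
In Python, from workcell import env gives the robot as it stands.
- The arm moves only by the tool jog_arm, never from a script. Its argument "steps" is one flat list of numbers, 5 for each row, row after row: the closure, from 0 (fully open) to 1 (shut), then the shift along the tool's x, y, z in cm, then the turn about the tool's z in degrees. A call has 1 to 20 rows; each row is the pose to reach, as a shift and turn from the pose commanded when the call began, along the tool's axes at that moment; what a row does not reach only later rows make up. A row lasts 1/10 s, in which the tool goes at most 50 mm and 8.59 degrees, less where a joint would pass 70% of its speed; a pose out of reach is approached as far as the arm can. A call with a gripper value outside its range is refused whole. The fingers move at their own pace and stop on an object; "force" is the grip in N (left out, the last holds). Time passes only in rows, so rows that repeat a pose let the fingers close. It gives the time, the measured TCP pose, the force and the opening at its end, in the units of the state.
- env.state(): the state, without advancing time (a new reading comes with each control period).
- env.grab_frame(name): name is "scene" or "top"; returns the picture (400x640x3 uint8, red, green, blue); there is no depth.
- env.camera_params(name): a dict with "fx", "fy", "cx", "cy" (pixels), "R" (3x3) and "t" (3): a world point X has camera coordinates R X + t. Camera axes: x right, y down, z forward; pixel columns grow to the right and rows downward; lengths in mm; the calibration is good to about 2 mm. A picture is of the moment at which its call begins. camera_params takes no time and is no camera call.
- env.job_done(): hands the job in, once; it reports no verdict.
The state is a dict: "time_s": time; "qpos": joint angles; "qvel": joint speeds; "effort": joint torques, N m; "ee_pos": TCP position; "ee_rot": TCP orientation; "force": force on the tool from outside, world axes, zero at the start; "torque": the same for the moment, N m; "gripper_width": finger opening in mm.
Only numpy, scipy, OpenCV 4.12 (cv2) and the standard library are available. Lean on these libraries where they do the work, as an engineer would, in place of code of your own. Each camera call takes 0.05 s, during which the arm holds its last target. There are 200 camera calls.

## Working session

There is one attempt and no reset: what is moved stays moved. The work goes in short steps, Python scripts to look and compute and a tool call to move; the robot and the scene stay as the last step left them, time stands still between calls to the robot, and variables do not carry over. Pictures are saved under pics/ and viewed, on a budget of 10 in all, crops included, one or two more only if the job needs it, and the job is handed in when it is done.

Besides the shell and the picture viewer there is one more tool, called after "Emit:" by a JSON object that holds its "name" and its "arguments", one argument or row to a line. jog_arm: Moves the arm, as the interface text tells. Its arguments: {"type":"object","properties":{"steps":{"type":"array","items":{"type":"number"}},"force":{"type":"number"}},"required":["steps"]}

```bash
mkdir -p pics; python3 - <<'E'
from workcell import env
import cv2
for n in("scene","top"):
    cv2.imwrite(f"pics/{n}0.png",env.grab_frame(n)[:,:,::-1]); p=env.camera_params(n); print(n,p)
print(env.state())
E
```

```text
scene {'fx': 429.3680446837826, 'fy': 429.3680446837826, 'cx': 315.01960091136857, 'cy': 197.49274162875605, 'R': array([[-0.67331364, -0.73921712, -0.01438003],
       [-0.50932104,  0.47783657, -0.71572641],
       [ 0.53594852, -0.4745843 , -0.69823272]]), 't': array([342.80441801, 345.04556626, 707.00113851])}
top {'fx': 382.4265742932507, 'fy': 382.4265742932507, 'cx': 317.947710600103, 'cy': 198.75746679713234, 'R': array([[ 0.00782012, -0.99985711, -0.01498693],
       [-0.98833881, -0.0054491 , -0.15217327],
       [ 0.15206986,  0.01600218, -0.9882402 ]]), 't': array([ -8.75237786, 526.22167346, 855.66464534])}
{'time_s': 0.1, 'qpos': array([-7.58013859e+01,  1.83492916e+01,  8.96984613e+01, -1.07965368e-03,
        7.20430122e+01, -1.14780538e+00]), 'qvel': array([ 0.0313703 , -0.10366366, -0.25201986, -0.05061105,  0.0083172 ,
        0.09267898]), 'effort': array([ 1.22182814e-04, -4.13331807e+01, -2.32509989e+01,  7.29391258e-02,
        4.21955064e-02, -5.59008072e-05]), 'ee_pos': array([ 152.04575662, -554.08019324,  213.19764509]), 'ee_rot': array([-1.79909232e+02, -7.91847155e-04,  1.53467525e+01]), 'force': array([ 0.37150915, -1.06014655,  0.32803025]), 'torque': array([-0.00496705,  0.02579532, -0.0364106 ]), 'gripper_width': 91.38687922244377}
```

View pics/scene0.png

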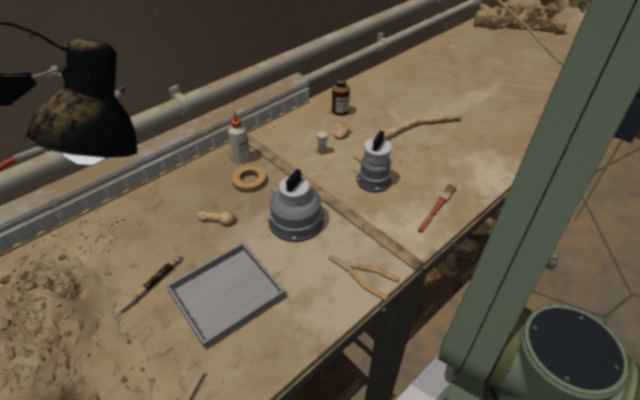

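View pics/top0.png

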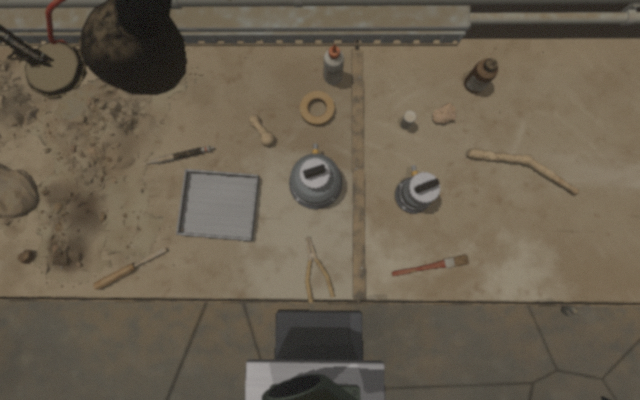

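The top view shows the wide tank at about (316,180) with its brass union near (316,150), the slim tank at (418,192), and the tray at about (219,206). The lamp head is at the upper left, away from the work. Next I'll measure from masks.

```bash
cat > h.py <<'E'
from workcell import env
import cv2, numpy as np
def ray(n,u,v):
    p=env.camera_params(n); R=np.array(p["R"]); c=-R.T@p["t"]
    return c,R.T@np.array([(u-p["cx"])/p["fx"],(v-p["cy"])/p["fy"],1.])
def onz(n,uv,z):
    c,d=ray(n,*uv); return c+d*(z-c[2])/d[2]
def tri(uv1,uv2):
    a,d=ray("scene",*uv1); b,e=ray("top",*uv2)
    s=np.linalg.lstsq(np.c_[d,-e],b-a,rcond=None)[0]; return (a+d*s[0]+b+e*s[1])/2, np.linalg.norm(a+d*s[0]-b-e*s[1])
def blob(im,box,f):
    x0,y0,x1,y1=box; m=f(im[y0:y1,x0:x1].astype(int)).astype(np.uint8)
    n,l,s,c=cv2.connectedComponentsWithStats(m); k=1+np.argmax(s[1:,4])
    mm=(l==k).astype(np.uint8); ct=max(cv2.findContours(mm,0,2)[0],key=len)+np.array([x0,y0])
    return c[k]+[x0,y0],s[k,4],ct
E
python3 - <<'E'
from h import *
T=cv2.imread("pics/top0.png")[:,:,::-1];S=cv2.imread("pics/scene0.png")[:,:,::-1]
dark=lambda a:a.max(2)<60
white=lambda a:(a.min(2)>120)&(a.max(2)-a.min(2)<25)
brass=lambda a:a[:,:,0]-a[:,:,2]>60
for nm,im,b in(("top",T,(298,155,334,190)),("scene",S,(278,162,310,198))):
    c,A,ct=blob(im,b,dark); print(nm,"bar",c,A,cv2.minAreaRect(ct))
    bp=cv2.boxPoints(cv2.minAreaRect(ct)); print([onz(nm,p,140)[:2].round(1) for p in bp], onz(nm,c,137)[:2])
c,A,ct=blob(T,(295,150,338,192),lambda a:(a.min(2)>95)); print("disc",c,A); 
(e)=cv2.minEnclosingCircle(ct);print(e,onz("top",e[0],114))
for n in(0,): 
    c,A,ct=blob(T,(308,140,326,156),lambda a:a[:,:,0]-a[:,:,2]>55);print("brass",c,A,onz("top",c,50))
c,A,ct=blob(T,(170,160,270,250),lambda a:(a.max(2)-a.min(2)<22)); r=cv2.minAreaRect(ct);print("tray",A,r,[onz("top",p,25)[:2].round() for p in cv2.boxPoints(r)],onz("top",r[0],20))
k=cv2.resize(T[130:250,170:350],None,fx=4,fy=4,interpolation=2);k2=cv2.resize(S[160:245,250:340],None,fx=5,fy=5,interpolation=2)
cv2.imwrite("pics/c1.png",k[:,:,::-1]);cv2.imwrite("pics/c2.png",k2[:,:,::-1])
E
```

```text
top bar [314.56589147 171.4496124 ] 129 ((314.48919677734375, 171.46485900878906), (6.616932392120361, 19.630231857299805), 72.89727020263672)
[array([569.4,  22.7]), array([582. , -16.7]), array([568.4, -20.9]), array([555.9,  18.4])] [569.63123691   0.7846759 ]
scene bar [293.6318408  180.32338308] 201 ((293.48785400390625, 180.39024353027344), (10.932164192199707, 21.864328384399414), 38.65980529785156)
[array([565.4,  38. ]), array([587.5, -18.3]), array([557.9, -17. ]), array([537.4,  38.3])] [564.26693954   8.41857725]
disc [310.96518106 174.28830084] 718
((313.2818298339844, 175.7181854248047), 19.60563087463379) [565.39090526   4.07612079 114.        ]
brass [314.88235294 150.58823529] 17 [639.87460093   2.74542833  50.        ]
tray 5326 ((218.75169372558594, 204.7803192138672), (80.85530090332031, 67.8346176147461), 4.927110195159912) [array([440., 331.]), array([603., 327.]), array([587., 131.]), array([425., 139.])] [513.44269703 233.03679994  20.        ]
```

View pics/c1.png

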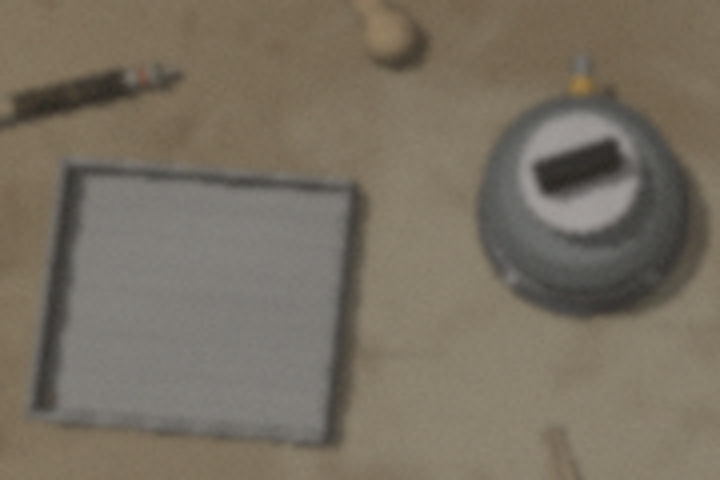

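View pics/c2.png

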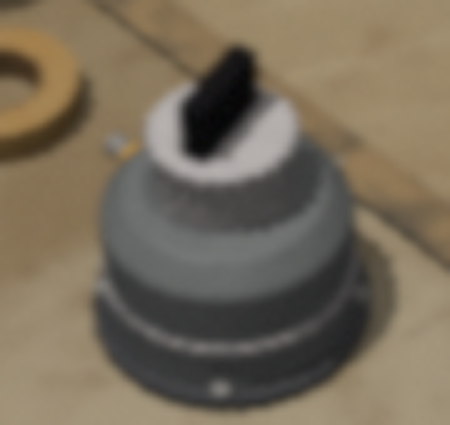

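The crops show the wide cap's bar pointing about 18° above the image's right, with its top face centred near crop (578,165). The disc centre is near (580,173) and the union at (581,75). In the scene crop the disc ellipse is centred near (222,135). I'll triangulate these.

```bash
python3 - <<'E'
from h import *
t=lambda x,y:(x/4+170,y/4+130)
s=lambda x,y:(x/5+250,y/5+160)
print("disc top",onz("top",t(580,173),114),"scene",onz("scene",s(222,133),114),tri(s(222,133),t(580,173)))
print("bar",onz("top",t(578,165),144),onz("scene",s(221,90),144))
for a,b in(((533,165),(612,138)),((545,192),(622,160))):
    d=onz("top",t(*b),144)-onz("top",t(*a),144);print("ang",np.degrees(np.arctan2(d[1],d[0])))
print("union",tri(s(120,147),t(581,78)),onz("top",t(581,78),60))
print("drum base",onz("top",t(583,205),78))
for p in((64,160),(356,182),(328,442),(28,415)):print("tray rim",onz("top",t(*p),25).round())
print("floor",np.mean([onz("top",t(*p),25) for p in((64,160),(356,182),(328,442),(28,415))],0))
E
```

```text
disc top [5.70877335e+02 3.99715463e-01 1.14000000e+02] scene [567.91061916   4.63225224 114.        ] (array([572.37034831,   0.76008355, 108.4448099 ]), np.float64(0.6674878962081131))
bar [568.46339693   0.74568673 144.        ] [562.85505702   7.5952669  144.        ]
ang -70.42941090628189
ang -66.69786150027093
union (array([643.92453926,   3.66705294,  52.28650137]), np.float64(5.351899470221415)) [639.64789744   1.65487066  60.        ]
drum base [560.43525648  -0.57473734  78.        ]
tray rim [597. 315.  25.]
tray rim [585. 138.  25.]
tray rim [429. 149.  25.]
tray rim [443. 327.  25.]
floor [513.39236295 232.39203016  25.        ]
```

Emit:
{"name": "jog_arm", "arguments": {
  "steps": [0, 13, -10, 0, -25, 0, 27, -21, 0, -50, 0, 41, -32, 0, -75, 0, 55, -42.6, 0, -94.7, 0, 55, -42.6, 0, -94.7, 0, 55, -42.6, 0, -94.7, 0, 55, -42.6, 0, -94.7, 0, 55, -42.6, 0, -94.7, 0, 55, -42.6, 0, -94.7, 0, 55, -42.6, 0, -94.7, 0, 55, -42.6, 0, -94.7, 0, 55, -42.6, 0, -94.7, 0, 55, -42.6, 0, -94.7, 0, 55, -42.6, 0, -94.7, 0, 55, -42.6, 0, -94.7, 0, 55, -42.6, 0, -94.7, 0, 55, -42.6, 3, -94.7, 0, 55, -42.6, 3, -94.7],
  "force": 25
}}

```text
time_s: 1.9
ee_pos: [566.5, 0.7, 180.8]
ee_rot: [-179.6, -0.1, 110.0]
force: [-0.9, 0.1, -0.3]
gripper_width: 91.4
```

```bash
python3 - <<'E'
from h import *
a=env.grab_frame("scene");b=env.grab_frame("top");s=env.state();print(s["ee_pos"],s["ee_rot"])
cv2.imwrite("pics/n1.png",np.hstack([cv2.resize(x,(400,400),interpolation=2) for x in(a[110:240,230:360],b[110:240,250:380])])[:,:,::-1])
E
```

```text
[568.86557807   0.70953601 183.95992161] [-1.79908933e+02 -1.65519264e-02  1.09954414e+02]
```

View pics/n1.png

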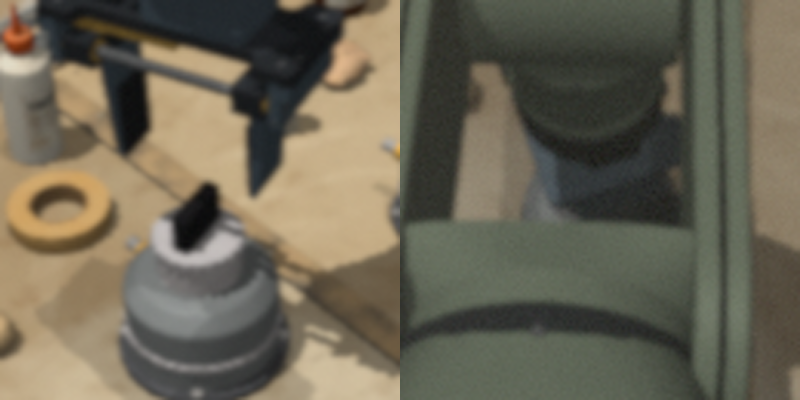

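The left view shows the fingers straddling the bar at crop (195,215), with their line of closing across it. The arm hides the top view. I'll descend and close.

Emit:
{"name": "jog_arm", "arguments": {
  "steps": [0.3, 0, 0, 2, 0, 0.5, 0, 0, 4, 0, 0.6, 0, 0, 5.5, 0, 0.6, 0, 0, 6.2, 0, 0.6, 0, 0, 6.5, 0, 0.6, 0, 0, 6.5, 0, 0.6, 0, 0, 6.5, 0, 0.7, 0, 0, 6.5, 0, 0.75, 0, 0, 6.5, 0, 0.8, 0, 0, 6.5, 0, 0.9, 0, 0, 6.5, 0, 0.9, 0, 0, 6.5, 0, 1, 0, 0, 6.5, 0],
  "force": 8
}}

```text
time_s: 3.3
ee_pos: [570.1, 2.0, 119.1]
ee_rot: [180.0, 0.0, 110.0]
force: [0.3, 0.7, 1.9]
gripper_width: 13.8
```

Emit:
{"name": "jog_arm", "arguments": {
  "steps": [1, 0, 0, 0, 0, 1, 0, 0, 0, 0, 1, 0, 0, 0, 0, 1, 0, 0, 0, -5, 1, 0, 0, 0, -10, 1, 0, 0, 0, -15],
  "force": 30
}}

```text
time_s: 3.9
ee_pos: [569.9, 1.6, 119.1]
ee_rot: [-180.0, 0.0, 125.2]
force: [0.6, -0.0, 2.0]
gripper_width: 13.7
```

```bash
python3 -c "
from h import *
s=env.state();print(s['torque'],s['force'],s['ee_rot'],s['gripper_width'])"
```

```text
[ 0.05521104 -0.1672927  -0.03399069] [ 0.58131607 -0.02963492  1.95208324] [-1.79995850e+02  2.39708479e-02  1.25241306e+02] 13.705157734228223
```

Turning freely. I'll complete the 75°.

Emit:
{"name": "jog_arm", "arguments": {
  "steps": [1, 0, 0, 0, -6, 1, 0, 0, 0, -12, 1, 0, 0, 0, -18, 1, 0, 0, 0, -24, 1, 0, 0, 0, -30, 1, 0, 0, 0, -36, 1, 0, 0, 0, -42, 1, 0, 0, 0, -48, 1, 0, 0, 0, -54, 1, 0, 0, 0, -58, 1, 0, 0, 0, -60, 1, 0, 0, 0, -60, 1, 0, 0, 0, -60]
}}

```text
time_s: 5.2
ee_pos: [569.9, 1.7, 119.1]
ee_rot: [-180.0, 0.0, -175.0]
force: [0.4, -0.8, 2.9]
gripper_width: 13.9
```

```bash
python3 - <<'E'
from h import *
a=env.grab_frame("scene");s=env.state();print(s['torque'],s['force'],s['ee_rot'],s['gripper_width'])
cv2.imwrite("pics/n2.png",cv2.resize(a[110:240,230:360],(400,400),interpolation=2)[:,:,::-1])
E
```

```text
[ 0.13366424 -0.18821687  0.03571495] [0.75184093 0.01026784 3.80591238] [-1.79978255e+02  2.02859953e-02 -1.74985489e+02] 13.794795253487038
```

View pics/n2.png

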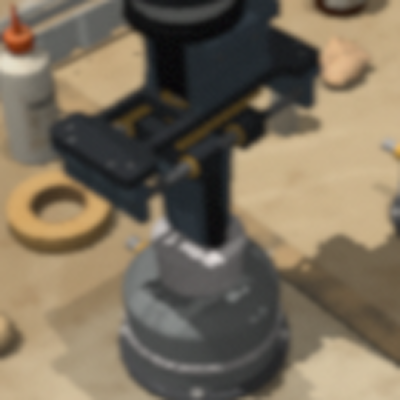

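The fingers hold the bar, now roughly parallel to the union direction. I'll lift a few millimetres as a test.

Emit:
{"name": "jog_arm", "arguments": {
  "steps": [1, 0, 0, -0.1, 0, 1, 0, 0, -0.2, 0, 1, 0, 0, -0.3, 0, 1, 0, 0, -0.4, 0, 1, 0, 0, -0.4, 0]
}}

```text
time_s: 5.75
ee_pos: [569.8, 1.8, 122.9]
ee_rot: [-180.0, -0.0, -175.0]
force: [-0.3, 0.4, -1.2]
gripper_width: 14.2
```

Emit:
{"name": "jog_arm", "arguments": {
  "steps": [1, 0, 0, -0.2, 0, 1, 0, 0, -0.4, 0, 1, 0, 0, -0.6, 0, 1, 0, 0, -0.8, 0, 1, 0, 0, -0.8, 0]
}}

```text
time_s: 6.25
ee_pos: [570.1, 1.8, 131.4]
ee_rot: [-180.0, 0.0, -175.0]
force: [0.4, -1.3, -1.3]
gripper_width: 14.3
```

Emit:
{"name": "jog_arm", "arguments": {
  "steps": [1, 0, 0, -1, 0, 1, 0, 0, -2.5, 0, 1, 0, 0, -4, 0, 1, 0, 0, -5, 0, 1, 0.5, 3, -5, 0, 1, 1, 6, -5, 0, 1, 1.5, 9, -5, 0, 1, 2, 12, -5, 0, 1, 2.5, 15, -5, 0, 1, 3, 18, -5, 0, 1, 3.5, 21, -5, 0, 1, 3.7, 23.4, -5, 0, 1, 3.7, 23.4, -3, 0, 1, 3.7, 23.4, 0, 0, 1, 3.7, 23.4, 3, 0, 1, 3.7, 23.4, 5, 0, 1, 3.7, 23.4, 6, 0, 1, 3.7, 23.4, 6, 0, 1, 3.7, 23.4, 6, 0]
}}

```text
time_s: 8.15
ee_pos: [513.2, 232.0, 71.9]
ee_rot: [180.0, 0.1, -175.0]
force: [-0.0, 0.1, -1.4]
gripper_width: 13.8
```

```bash
python3 - <<'E'
from h import *
a=env.grab_frame("scene");s=env.state();print(s['ee_pos'],s['force'],s['ee_rot'],s['gripper_width'])
cv2.imwrite("pics/n3.png",cv2.resize(a[160:360,130:350],(660,600),interpolation=2)[:,:,::-1])
E
```

```text
[513.40090628 232.01552598  72.2137919 ] [ 0.9115884  -0.15283338 -1.26976568] [ 1.79960010e+02  1.38331087e-01 -1.74964176e+02] 13.930338644172075
```

View pics/n3.png

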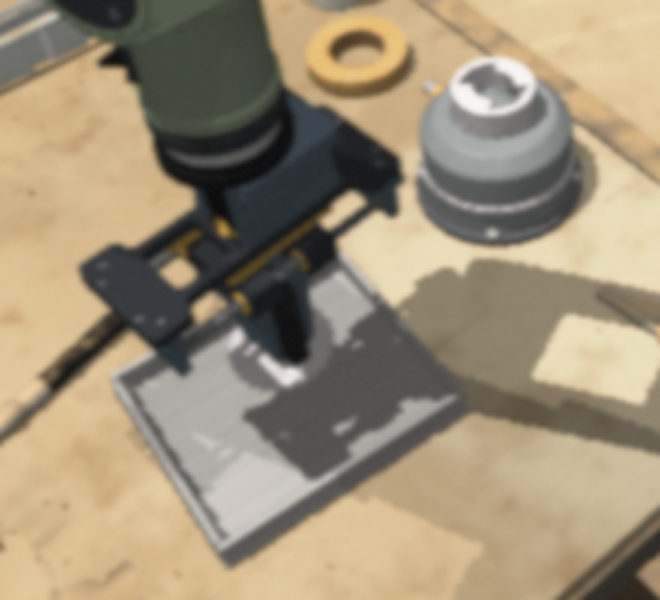

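The tank's neck is open and the cap hangs over the tray centre, near crop (280,355). I'll lower it slowly.

Emit:
{"name": "jog_arm", "arguments": {
  "steps": [1, 0, 0, 1.5, 0, 1, 0, 0, 2.8, 0, 1, 0, 0, 3.4, 0, 1, 0, 0, 3.6, 0, 1, 0, 0, 3.7, 0, 1, 0, 0, 3.75, 0, 1, 0, 0, 3.75, 0]
}}

```text
time_s: 8.9
ee_pos: [512.7, 231.8, 33.7]
ee_rot: [180.0, 0.0, -175.0]
force: [0.6, 0.1, -2.0]
gripper_width: 14.0
```

Emit:
{"name": "jog_arm", "arguments": {
  "steps": [1, 0, 0, 0.05, 0, 1, 0, 0, 0.1, 0, 1, 0, 0, 0.15, 0, 1, 0, 0, 0.15, 0]
}}

```text
time_s: 9.3
ee_pos: [512.5, 231.7, 32.1]
ee_rot: [180.0, 0.0, -175.0]
force: [-0.4, -0.2, -0.3]
gripper_width: 13.8
```

Emit:
{"name": "jog_arm", "arguments": {
  "steps": [1, 0, 0, 0.03, 0, 1, 0, 0, 0.06, 0, 1, 0, 0, 0.06, 0, 1, 0, 0, 0.06, 0]
}}

```text
time_s: 9.7
ee_pos: [512.5, 231.7, 32.1]
ee_rot: [180.0, 0.0, -175.0]
force: [-1.3, -0.9, 6.2]
gripper_width: 13.6
```

Contact. I'll ease off, open and retreat upward.

Emit:
{"name": "jog_arm", "arguments": {
  "steps": [1, 0, 0, -0.04, 0, 1, 0, 0, -0.04, 0, 0.75, 0, 0, -0.04, 0, 0.7, 0, 0, -0.04, 0, 0.5, 0, 0, -0.04, 0, 0.4, 0, 0, -0.04, 0, 0.4, 0, 0, -0.04, 0, 0.4, 0, 0, -0.04, 0, 0.4, 0, 0, -1, 0, 0.4, 0, 0, -3, 0, 0.4, 0, 0, -6, 0, 0.4, 0, 0, -10, 0, 0.4, 0, 0, -15, 0, 0.4, -4, -2, -17, 0, 0.4, -8, -6, -17, 0, 0.4, 4, -10, -17, 0, 0.4, 8, -14, -17, 0, 0.4, 12, -18, -17, 0, 0.4, 12, -18, -17, 0, 0.4, 12, -18, -17, 0]
}}

```text
time_s: 11.7
ee_pos: [405.8, 40.3, 201.8]
ee_rot: [-180.0, -0.0, -175.0]
force: [-0.3, -0.0, 0.8]
gripper_width: 54.9
```

```bash
python3 - <<'E'
from h import *
a=env.grab_frame("scene");b=env.grab_frame("top");s=env.state();print(s['time_s'],s['ee_pos'],s['force'],s['gripper_width'])
cv2.imwrite("pics/n4.png",np.hstack([cv2.resize(a[110:350,150:400],(400,400),interpolation=2),cv2.resize(b[100:300,150:350],(400,400),interpolation=2)])[:,:,::-1])
E
```

```text
11.8 [405.2686555   39.93395873 202.0505887 ] [ 1.01093558  0.69948015 -0.78236522] 54.568222024281305
```

View pics/n4.png

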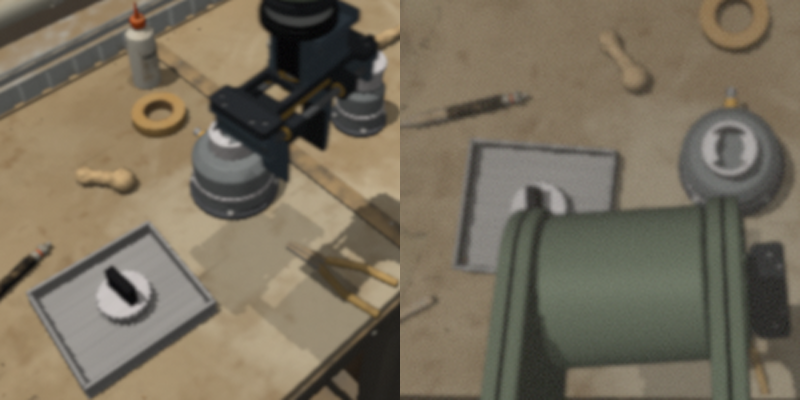

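The cap stands upright in the tray with its bar up (left crop 123,290). The wide tank's neck is open, the slim tank's cap is in place, and the gripper is clear. I'm handing the job in.

```bash
python3 -c "
from workcell import env
env.job_done()"
```

```text
the job is handed in; nothing more can be done
```

The wide tank's cap is off and standing on the tray floor with its grip bar up. I handed the job in at about 12 s.

- **Unscrewing and lifting:** I gripped the bar and turned the cap 75° anticlockwise. I then lifted it straight out, and the measured pull was no more than about the cap's own weight.
- **Setting down:** I lowered the cap to about the middle of the tray. The last reading before I eased off and released it was about 6 N of contact force.
- **Final check:** The last pictures show the cap upright in the tray, the wide tank's neck open, the slim tank's cap in place, and the gripper open and clear. The arm hid part of the tray in the top view, so the cap's pose there rests on the scene view.
- **Disagreement:** The two cameras differed by up to about 9 mm on the bar and disc before the grasp. I went by the top view, and the gripper closed with almost no side force. No check failed.

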